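# Gauge the board clamp's opening with spacer plates

## Task

Find the size of the board clamp's gap: starting with the thinnest, try the spacer plates in the gap until you have the thickest one that slides in freely and stands fully home on the clamp's base, where it just fits and pushes the sprung pad back. Leave that plate standing upright in the gap, and stand the other two upright on the bench mat, clear of the clamp. Do not disturb the screwdriver, the jar or the circuit board.

Things in the scene. Friction and masses are not known exactly. Their poses are not given: they have to be found in the camera images.
- gap_foot (a point): Foot of the board clamp's fixed jaw: on the flat face, half-way along it, at the floor of the gap (top of the clamp's dark 90 x 135 x 10 mm base plate, 13 mm above the bench). x runs along the gap (open at both ends), z up, y from the fixed jaw's face across the gap to the other jaw, which is locked at an untold opening of 15.8 to 29.5 mm.
- fixed_jaw (a point): Middle of the top of the clamp's fixed aluminium jaw, 15 mm behind its face: 60 mm long (x), 30 mm deep (y), 26 mm above the base plate. The locked jaw opposite (+y) is as long and high, 25 mm deep. Both have a 3 mm 45 degree lead-in on the top inner edge. On +y follow an end block (82 to 94 mm from the fixed face, 26 mm high) and a knob. All fixed to the bench.
- pad (a joint): Sprung steel pad 18 mm wide amid the locked jaw's face. 0 m untouched: 7 mm proud of that face in its lowest 8 mm, sloping back to it 23 mm above the gap's floor. Grows as a plate lowered past it pushes it back (1 N + 0.1 N/mm, stop 8.5 mm); it presses the plate to the fixed jaw. A fitting plate, left alone, holds it over 0.4 mm back, a too thin one less. A stem shows behind the jaw.
- thin_center (a point): Centre of the thin spacer plate: upright aluminium, 40 mm wide (its x), 14 mm thick (its y), 70 mm high (z), about 106 g, a dark hole mark near the top. Stands loose on the 3 mm blue mat, centre 38 mm above the bench. Its lowest 26 mm goes between the jaws, so hold it higher, across its thickness. Home, its centre is 35 mm above the gap's floor.
- middle_center (a point): Centre of the middle spacer plate: upright aluminium, 40 mm wide (its x), 19 mm thick (its y), 70 mm high (z), about 144 g, a dark hole mark near the top. Stands loose on the 3 mm blue mat, centre 38 mm above the bench. Its lowest 26 mm goes between the jaws, so hold it higher, across its thickness. Home, its centre is 35 mm above the gap's floor.
- thick_center (a point): Centre of the thick spacer plate: upright aluminium, 40 mm wide (its x), 24 mm thick (its y), 70 mm high (z), about 181 g, a dark hole mark near the top. Stands loose on the 3 mm blue mat, centre 38 mm above the bench. Its lowest 26 mm goes between the jaws, so hold it higher, across its thickness. Home, its centre is 35 mm above the gap's floor.
- driver_mid (a point): Screwdriver lying on the mat, 160 mm long along its x; a bystander. The point is at its underside.
- fluxjar_mid (a point): Middle of a small closed amber jar, 44 mm across, 40 mm high; a bystander.
- board_mid (a point): Middle of a green circuit board 70 x 120 mm (x by y), parts up to 13 mm high, lying on the mat; a bystander.
There are look-alikes about, which are no part of the job. What is shaped like the part that bears middle_center but orange is not meant.

How it is judged:
On the way:
1. the thinnest plate has been tried: it stands upright and fully home in the gap (z of thin_center in the frame of gap_foot between 0.031 and 0.038 m and y of thin_center in the frame of gap_foot between 0 and 0.032 m and x of thin_center in the frame of gap_foot between -0.02 and 0.02 m and angle between thin_center's own z axis and vertical below 0.08 rad), for 0.2 s.
At the end, for the whole second after the job is handed in: One plate stands upright (0.08 rad) in the gap, fully home (within 3 mm), within 20 mm of its middle, keeping the pad pushed back over 0.4 mm; the other two stand upright (0.1 rad) on the mat, centres 70 mm or more from the foot of the fixed jaw; all at rest (((z of thin_center in the frame of gap_foot between 0.031 and 0.038 m and y of thin_center in the frame of gap_foot between 0 and 0.032 m and x of thin_center in the frame of gap_foot between -0.02 and 0.02 m and angle between thin_center's own z axis and vertical below 0.08 rad and height (world z) of middle_center between 0.033 and 0.043 m and angle between each of middle_center, thick_center's own z axis and vertical below 0.1 rad and horizontal distance between each of middle_center, thick_center and gap_foot above 0.07 m and height (world z) of thick_center between 0.033 and 0.043 m) or (z of middle_center in the frame of gap_foot between 0.031 and 0.038 m and y of middle_center in the frame of gap_foot between 0 and 0.032 m and x of middle_center in the frame of gap_foot between -0.02 and 0.02 m and angle between middle_center's own z axis and vertical below 0.08 rad and height (world z) of thin_center between 0.033 and 0.043 m and angle between each of thin_center, thick_center's own z axis and vertical below 0.1 rad and horizontal distance between each of thin_center, thick_center and gap_foot above 0.07 m and height (world z) of thick_center between 0.033 and 0.043 m) or (z of thick_center in the frame of gap_foot between 0.031 and 0.038 m and y of thick_center in the frame of gap_foot between 0 and 0.032 m and x of thick_center in the frame of gap_foot between -0.02 and 0.02 m and angle between thick_center's own z axis and vertical below 0.08 rad and height (world z) of thin_center between 0.033 and 0.043 m and angle between each of thin_center, middle_center's own z axis and vertical below 0.1 rad and horizontal distance between each of thin_center, middle_center and gap_foot above 0.07 m and height (world z) of middle_center between 0.033 and 0.043 m)) and value of joint pad above 0.0004 m and linear speed of each of thin, middle, thick below 0.02 m/s); the robot touches nothing.
It fails at once if the screwdriver is moved by more than 20 mm (distance of driver_mid from where it was at the start of the episode above 0.02 m).
It fails at once if the flux jar is moved by more than 20 mm (distance of fluxjar_mid from where it was at the start of the episode above 0.02 m).
It fails at once if the circuit board is moved by more than 20 mm (distance of board_mid from where it was at the start of the episode above 0.02 m).
It also fails if it takes over 72 s, if anything falls off the work surface, if the arm or the gripper's body presses on something with over 40 N, if the wrist force passes 120 N, or if a joint passes its speed limit or range.

## Robot

A 6-joint arm with a two-finger parallel gripper is mounted at the origin on the work surface. World frame = base frame: x ahead of the robot, y to its left, z up, the work surface at z = 0. Lengths are in m, angles in rad, forces in N, time in s.
With the tool pointing down it reaches from about 0.25 to 0.775 m from the base axis. Payload 4 kg.
Tool frame: the origin (TCP) lies at the very end of the fingers, on their centre line; the grasp point (between the pads) lies manip.hold_point_z behind it (manip.hold_point_z is the distance from the TCP to the grasp point, in m); z points along the fingers, y is the line along which they close (so a half turn about z gives the same grasp; the last joint's range is limited). The gripper opens to 85 mm and grips with 20 to 120 N. Pads are 22 mm wide; open, the fingers measure 114 mm over their backs; the gripper's body (76 mm by 85 mm) begins 54 mm behind the grasp point. The pads swing forward as they close: fully open they stand 13 mm farther back than shut.
Start: joints at [1.095, 0.087, 1.371, -0, 1.684, -0.103], TCP at [0.2, 0.512, 0.231] pointing down, gripper open.
Joint ranges: [-3.1, 3.1], [-0.76, 2.03], [0.27, 2.55], [-1.08, 4.22], [0.17, 2.65], [-2.57, 2.57]. Speed limits (rad/s): [2.79, 2.79, 3.14, 3.14, 3.14, 3.14].

## Interface

Orientations are given as a unit quaternion [w, x, y, z].
In Python, from bench import manip, cams gives the robot as it stands.
- The arm moves only by the tool jog_arm, never from a script. Its argument "increments" is a list of rows, each a list of 5 numbers: the finger opening in mm, from 0 to 85.4, then the shift along the tool's x, y, z in mm, then the turn about the tool's z in degrees. A call has 1 to 8 rows; each row shifts and turns the commanded pose from where the row before left it, along the tool's axes as they then stand; what a row does not reach is not made up. A row lasts 1/8 s, in which the tool goes at most 62.5 mm and 10.7 degrees, less where a joint would pass 70% of its speed; a pose out of reach is approached as far as the arm can. A call is refused whole if a number of a shift passes 62.5 or a number of a turn 10.7, either way. A call with a gripper value outside its range is refused whole. The fingers move at their own pace and stop on an object; "squeeze" is the grip in N (left out, the last holds). Time passes only in rows, so rows that do not move let the fingers close. It gives the time, the measured TCP pose, the force, the opening and the grip force at its end, in the units of the state.
- manip.get_obs(): the state, without advancing time (a new reading comes with each control period).
- cams.camera(name): name is "scene" or "side" or "wrist"; returns the picture (384x512x3 uint8, red, green, blue); there is no depth.
- cams.camera_model(name): a dict with "K" (3x3 intrinsics, pixels), "R" (3x3) and "t" (3): a world point X has camera coordinates R X + t; the wrist camera has in their place "T_tool_cam" (4x4, takes a point from camera to tool coordinates, whose origin is the TCP and whose axes are the flange's). Camera axes: x right, y down, z forward; pixel columns grow to the right and rows downward; lengths in m; the calibration is good to about 2 mm. A picture is of the moment at which its call begins: read the wrist's pose just before it. camera_model takes no time and is no camera call.
- manip.hand_in(): hands the job in; it is judged then, once.
The state is a dict: "time": time; "joints": joint angles; "dq": joint speeds; "effort": joint torques, N m; "eef_pos": TCP position; "tcp_rot": TCP orientation; "contact_force": force on the tool from outside, world axes, zero at the start; "moment": the same for the moment, N m; "width": opening from 0.0 (shut) to 1.0 (fully open); "grip_force": force on a finger pad.
Only numpy, scipy, OpenCV 4.12 (cv2) and the standard library are available. Lean on these libraries where they do the work, as an engineer would, in place of code of your own. Each camera call takes 0.05 s, during which the arm holds its last target. There are 200 camera calls.

## Working session

There is one attempt and no reset: what is moved stays moved. The work goes in short steps, Python scripts to look and compute and a tool call to move; the robot and the scene stay as the last step left them, time stands still between calls to the robot, and variables do not carry over. Pictures are saved under pics/ and viewed, at most 10 in all, crops included, and the job is handed in when it is done.

Besides the shell and the picture viewer there is one more tool, called after "Request:" as name(argument=value, ...), one argument or row to a line, values as JSON. jog_arm: Moves the arm, as the interface text tells. Its arguments: {"type":"object","properties":{"increments":{"type":"array"},"squeeze":{"type":"number"}},"required":["increments"]}

```bash
mkdir -p pics; ls; python3 - <<'E'
from bench import manip, cams
import cv2, numpy as np
o=manip.get_obs(); print({k:np.round(v,3) for k,v in o.items()}, manip.hold_point_z)
for n in ("scene","side","wrist"):
    im=cams.camera(n); cv2.imwrite(f"pics/{n}0.png",im[...,::-1]); m=cams.camera_model(n); print(n,{k:np.round(v,4).tolist() for k,v in m.items()})
a=cv2.imread("pics/scene0.png");b=cv2.imread("pics/side0.png")
cv2.imwrite("pics/s0b.png",cv2.resize(a,(800,600),interpolation=cv2.INTER_CUBIC));cv2.imwrite("pics/d0b.png",cv2.resize(b,(800,600),interpolation=cv2.INTER_CUBIC))
E
```

```text
pics
{'time': np.float64(0.0), 'joints': array([ 1.095,  0.088,  1.372, -0.   ,  1.684, -0.103]), 'dq': array([ 0.001, -0.   ,  0.   ,  0.001, -0.001, -0.   ]), 'effort': array([-1.0000e-03, -3.5186e+01, -3.1327e+01, -0.0000e+00,  1.1000e-02,
       -0.0000e+00]), 'eef_pos': array([0.2  , 0.512, 0.23 ]), 'tcp_rot': array([-0.   ,  0.185,  0.983, -0.001]), 'contact_force': array([0.244, 0.683, 0.129]), 'moment': array([-0.059,  0.028, -0.062]), 'grip_force': np.float64(0.0), 'width': np.float64(1.0)} 0.0187
scene {'K': [[452.6299, 0.0, 257.604], [0.0, 452.6299, 191.7389], [0.0, 0.0, 1.0]], 'R': [[0.6325, 0.7745, -0.0096], [0.4861, -0.4065, -0.7736], [-0.6031, 0.4846, -0.6335]], 't': [-0.4054, -0.22, 1.5962]}
side {'K': [[447.4657, 0.0, 253.5382], [0.0, 447.4657, 198.9351], [0.0, 0.0, 1.0]], 'R': [[-0.9899, -0.1402, 0.02], [-0.0969, 0.5678, -0.8174], [0.1033, -0.8111, -0.5757]], 't': [0.5754, 0.0894, 1.4038]}
wrist {'K': [[269.3911, 0.0, 252.7615], [0.0, 269.3911, 191.8276], [0.0, 0.0, 1.0]], 'T_tool_cam': [[0.0001, -0.9599, -0.2802, 0.071], [1.0, 0.0001, 0.0001, 0.0003], [-0.0, -0.2802, 0.9599, -0.1406], [0.0, 0.0, 0.0, 1.0]]}
```

View pics/s0b.png

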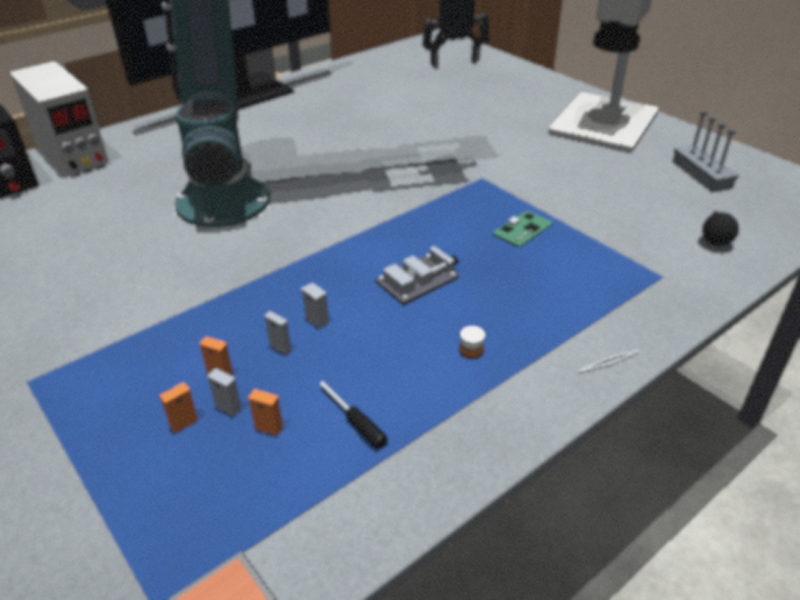

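View pics/d0b.png

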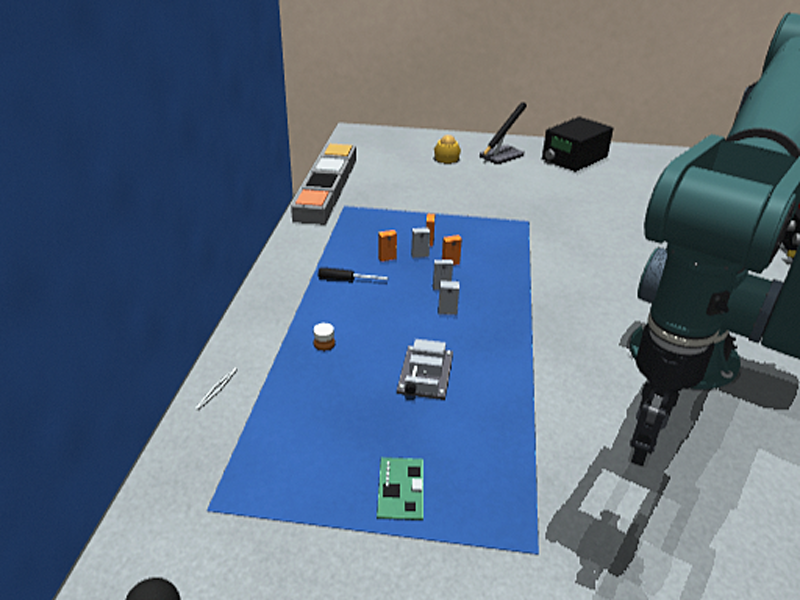

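The scene view shows the clamp at about (418,273), with three grey plates: A (315,305), B (278,332) and C (224,392). Three orange look-alikes stand at (216,357), (179,407) and (265,411). The grey ones are meant because the spacers are aluminium. The driver is at (352,415), the jar at (472,341) and the board at (522,228).

```bash
cat > h.py <<'E'
from bench import manip, cams
import cv2, numpy as np
from scipy.spatial.transform import Rotation as Ro
def model(n,o=None):
    m=cams.camera_model(n);K=np.array(m["K"])
    if n!="wrist": return K,np.array(m["R"]),np.array(m["t"])
    o=o or manip.get_obs();q=o["tcp_rot"];T=np.eye(4);T[:3,:3]=Ro.from_quat([q[1],q[2],q[3],q[0]]).as_matrix();T[:3,3]=o["eef_pos"]
    W=np.linalg.inv(T@np.array(m["T_tool_cam"]));return K,W[:3,:3],W[:3,3]
def cast(M,px,z):
    K,R,t=M;px=np.atleast_2d(np.array(px,float));d=np.c_[px,np.ones(len(px))]@np.linalg.inv(K).T@R;c=-R.T@t
    return c+d*((z-c[2])/d[:,2])[:,None]
def proj(M,X):
    K,R,t=M;p=(np.atleast_2d(X)@R.T+t)@K.T;return p[:,:2]/p[:,2:]
E
python3 - <<'E'
from h import *
s=800/512
for n,P in (("scene",dict(A=(314,288),B=(277,317),C=(223,376),o1=(215,343),o2=(176,392),o3=(265,397),fj=(398,269),lj=(417,262))),("side",dict(A=(449,285),B=(443,264),C=(420,231),fj=(430,346),lj=(424,375)))):
    M=model(n)
    for k,p in P.items(): print(n,k,cast(M,np.array(p)/s,.039 if 'j' in k else .073)[0].round(3))
    for k,p in (dict(d1=(322,384),d2=(382,443),jar=(472,353),board=(522,230)) if n=="scene" else {}).items(): print(k,cast(M,np.array(p)/s,.005)[0].round(3))
a=cv2.imread("pics/scene0.png")[170:290,90:310];b=cv2.imread("pics/side0.png")[130:265,230:310]
a=cv2.resize(a,None,fx=2.6,fy=2.6,interpolation=cv2.INTER_CUBIC);b=cv2.resize(b,None,fx=2.6,fy=2.6,interpolation=cv2.INTER_CUBIC)
h=max(a.shape[0],b.shape[0]);a=cv2.copyMakeBorder(a,0,h-a.shape[0],0,0,0);b=cv2.copyMakeBorder(b,0,h-b.shape[0],0,0,0)
c=np.hstack([a,b]);print(c.shape);cv2.imwrite("pics/c1.png",c)
E
```

```text
scene A [ 0.475 -0.063  0.073]
scene B [ 0.5   -0.153  0.073]
scene C [ 0.566 -0.288  0.073]
scene o1 [ 0.491 -0.263  0.073]
scene o2 [ 0.551 -0.357  0.073]
scene o3 [ 0.644 -0.261  0.073]
scene fj [0.49  0.113 0.039]
scene lj [0.496 0.154 0.039]
d1 [ 0.617 -0.15   0.005]
d2 [ 0.775 -0.149  0.005]
jar [0.72  0.088 0.005]
board [0.516 0.427 0.005]
side A [ 0.48  -0.066  0.073]
side B [ 0.5   -0.148  0.073]
side C [ 0.567 -0.288  0.073]
side fj [0.501 0.104 0.039]
side lj [0.504 0.191 0.039]
(351, 780, 3)
```

View pics/c1.png

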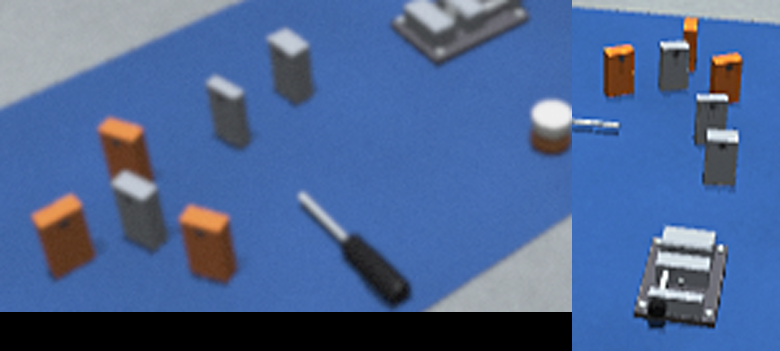

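The enlarged crop confirms three grey plates. Left panel: B (228,112) is visibly the thinnest, C (138,210) the middle, and A (291,66) the thickest. The orange ones are decoys. I'll check widths from above with the wrist camera.

Request:
jog_arm(
  increments=[
    [85, 0, 0, 0, -10.65],
    [85, 0, 0, 0, -10.65],
    [85, -37, -46, 0, 0],
    [85, -37, -46, 0, 0],
    [85, -37, -46, 0, 0],
    [85, -37, -46, 0, 0],
    [85, -37, -46, 0, 0],
    [85, -37, -46, 0, 0],
  ],
)

```text
time: 1.15
eef_pos: [0.4228, 0.2343, 0.2311]
tcp_rot: [0.0, 0.0, 1.0, 0.0]
contact_force: [1.1, 0.8, -0.7]
width: 0.992
grip_force: 0.0
```

Request:
jog_arm(
  increments=[
    [85, -39, -46, 0, 0],
    [85, -39, -46, 0, 0],
    [85, 0, 0, 0, 0],
    [85, 0, 0, 0, 0],
  ],
)

```text
time: 1.65
eef_pos: [0.4996, 0.144, 0.2308]
tcp_rot: [-0.001, 0.001, 1.0, 0.0]
contact_force: [-0.5, -0.0, -1.1]
width: 0.99
grip_force: 0.0
```

```bash
python3 - <<'E'
from h import *
o=manip.get_obs();print(o["eef_pos"],o["tcp_rot"],o["time"]);cv2.imwrite("pics/w1.png",cams.camera("wrist")[...,::-1])
np.savez("w1.npz",**{k:o[k] for k in("eef_pos","tcp_rot")})
E
```

```text
[0.4995575  0.14404778 0.23083206] [-7.15831540e-04  7.87737108e-04  9.99999396e-01  2.75455900e-04] 1.65
```

View pics/w1.png

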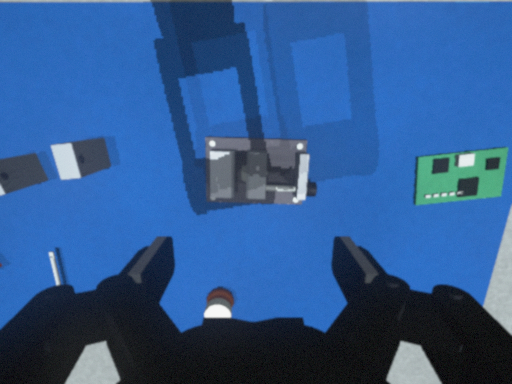

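The wrist view, with columns along +y and rows along +x, shows the fixed jaw at (222,174), the locked jaw at (256,175), the end block at (302,178), plate A at (80,158) and plate B at (20,172). I'll go closer.

Request:
jog_arm(
  increments=[
    [85, 0, 0, 40, 0],
    [85, 0, 0, 50, 0],
    [85, 0, 0, 0, 0],
    [85, 0, 0, 0, 0],
  ],
)

```text
time: 2.2
eef_pos: [0.5005, 0.1451, 0.1434]
tcp_rot: [0.001, -0.0, 1.0, 0.0]
contact_force: [0.5, -0.1, 0.9]
width: 0.996
grip_force: 0.0
```

```bash
python3 - <<'E'
from h import *
o=manip.get_obs();print(o["eef_pos"],o["tcp_rot"],o["time"]);im=cams.camera("wrist")[...,::-1];cv2.imwrite("pics/w2.png",im)
np.savez("w2.npz",**{k:o[k] for k in("eef_pos","tcp_rot")})
M=model("wrist",o);p=proj(M,[[.5,.14,.039]])[0];print(p)
x,y=int(p[0])-90,int(p[1])-70;x,y=max(x,0),max(y,0);print(x,y)
c=im[y:y+140,x:x+190].astype(float);c=255*(c/255)**.55
cv2.imwrite("pics/w2c.png",cv2.resize(c.astype(np.uint8),None,fx=4,fy=4,interpolation=cv2.INTER_CUBIC))
E
```

```text
[0.50049491 0.14505361 0.14342498] [ 1.44615745e-03 -3.62947802e-04  9.99998829e-01  3.46034617e-04] 2.2
[247.07532587 190.41664272]
157 120
```

View pics/w2c.png

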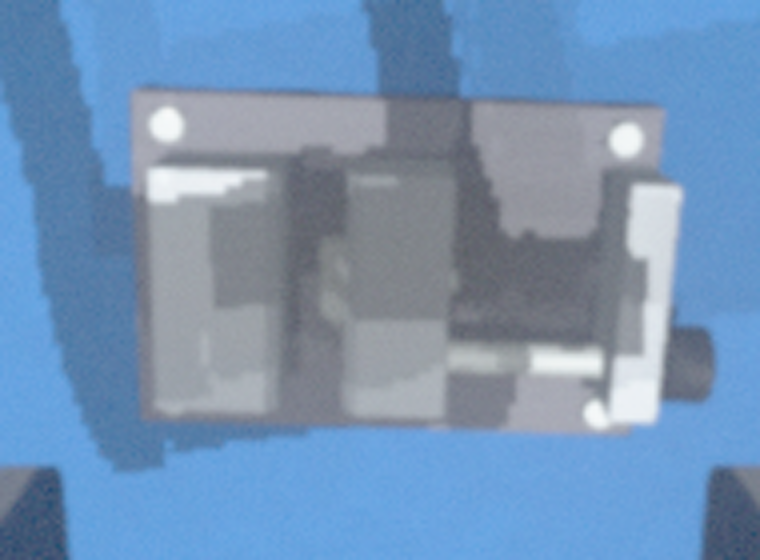

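Enlarged clamp crop: fixed jaw flat top runs col 148–270 and rows 168–414, and locked jaw flat top runs col 347–452. The pad bump sits in the gap at (333,280). I'll cast these edges to metric coordinates.

```bash
python3 - <<'E'
from h import *
o=dict(np.load("w2.npz"));M=model("wrist",o)
c=lambda p,z:cast(M,np.array(p)/4+[157,120]-.375,z).round(4)
z=.039
F=c([(148,168),(155,414),(268,168),(275,414)],z);L=c([(348,168),(345,414),(456,168),(447,414)],z);B=c([(132,92),(145,420),(663,108),(628,432)],.013)
for n,a in(("fixed",F),("locked",L),("base",B)):
    print(n,a[:,:2].tolist())
for n,a,b in(("f",F[0],F[1]),("f2",F[2],F[3]),("l",L[0],L[1]),("l2",L[2],L[3]),("b",B[0],B[1]),("b2",B[2],B[3])): d=b-a;print(n,"yaw",np.degrees(np.arctan2(d[1],d[0])).round(1),np.linalg.norm(d).round(4))
for a,b in((B[0],B[2]),(B[1],B[3])): d=b-a;print("by",np.degrees(np.arctan2(-d[0],d[1])).round(1),np.linalg.norm(d).round(4))
E
```

```text
fixed [[0.4726, 0.0911], [0.5334, 0.0891], [0.4725, 0.1186], [0.5334, 0.1185]]
locked [[0.4725, 0.137], [0.5334, 0.1357], [0.4725, 0.1617], [0.5334, 0.1607]]
base [[0.4581, 0.0826], [0.5463, 0.0803], [0.4619, 0.2149], [0.5497, 0.2118]]
f yaw -1.9 0.0608
f2 yaw -0.1 0.0609
l yaw -1.2 0.0609
l2 yaw -0.9 0.0609
b yaw -1.5 0.0882
b2 yaw -2.0 0.0879
by -1.6 0.1324
by -1.5 0.1315
```

Request:
jog_arm(
  increments=[
    [85, 0, -10, -60, 0],
    [85, 0, -58, 0, 0],
    [85, 0, -58, 0, 0],
    [85, 0, -58, 0, 0],
    [85, 0, -58, 0, 0],
    [85, 0, -55, 0, 0],
    [85, 0, 0, 0, 0],
    [85, 0, 0, 0, 0],
  ],
)

```text
time: 3.25
eef_pos: [0.5005, -0.1531, 0.2035]
tcp_rot: [0.002, 0.001, 1.0, -0.0]
contact_force: [-0.7, -0.5, 0.5]
width: 0.995
grip_force: 0.0
```

```bash
python3 - <<'E'
from h import *
o=manip.get_obs();print(o["eef_pos"],o["tcp_rot"],o["time"]);im=cams.camera("wrist")[...,::-1];cv2.imwrite("pics/w3.png",im)
np.savez("w3.npz",**{k:o[k] for k in("eef_pos","tcp_rot")})
c=255*(im[60:310]/255.)**.7
cv2.imwrite("pics/w3c.png",cv2.resize(c.astype(np.uint8),(800,391),interpolation=cv2.INTER_CUBIC))
E
```

```text
[ 0.50050316 -0.15307402  0.20352279] [ 1.80485030e-03  6.65221896e-04  9.99998094e-01 -3.34414622e-04] 3.25
```

View pics/w3c.png

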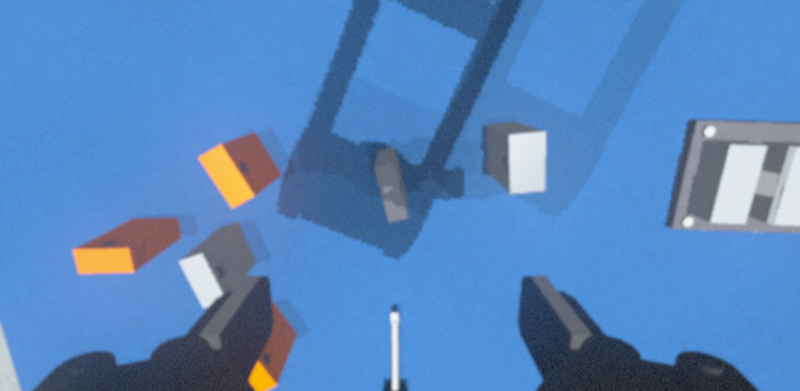

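Gap foot is around (0.503, 0.120), with clamp yaw about −1.6°. The gap is about 16–17 mm, which suggests the thin plate is the fit (to be verified). This view shows plate B (thin, in the gripper's shadow) at (392,185), thick A at (525,160) and middle C at (205,280). I'll enlarge B and A to get the thickness and yaw.

```bash
python3 - <<'E'
from h import *
im=cv2.imread("pics/w3.png");M=model("wrist",dict(np.load("w3.npz")))
print(proj(M,[[.5,-.15,.073],[.48,-.065,.073],[.566,-.288,.073]]).round(0).tolist())
c=255*(im[135:260,225:365]/255.)**.45
cv2.imwrite("pics/w3d.png",cv2.resize(c.astype(np.uint8),None,fx=4.8,fy=4.8,interpolation=cv2.INTER_CUBIC))
E
```

```text
[[256.0, 183.0], [339.0, 164.0], [131.0, 241.0]]
```

View pics/w3d.png

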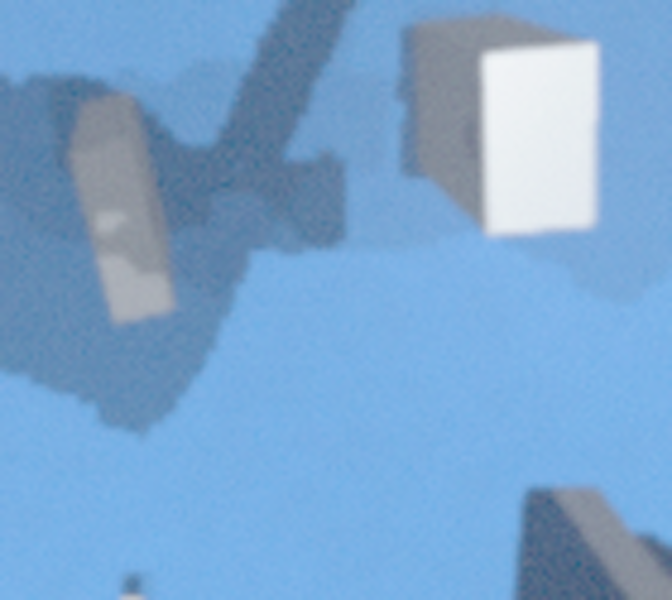

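B's top face has crop corners (70,157), (134,145), (175,308) and (114,325), which is about 13 mm wide, so it is the thin plate. A is about 24 mm wide, so it is the thick one.

```bash
python3 - <<'E'
from h import *
M=model("wrist",dict(np.load("w3.npz")))
p=cast(M,np.array([(70,157),(134,145),(175,308),(114,325)])/4.8+[225,135]-.4,.073)
print(p.round(4)[:,:2].tolist(),p.mean(0).round(4))
for a,b in((0,3),(1,2),(0,1),(3,2)): d=p[b]-p[a];print(np.degrees(np.arctan2(d[1],d[0])).round(1),np.linalg.norm(d).round(4))
E
```

```text
[[0.4831, -0.1667], [0.4805, -0.1531], [0.5169, -0.1442], [0.5208, -0.1576]] [ 0.5003 -0.1554  0.073 ]
13.6 0.0388
13.9 0.0374
100.7 0.0139
106.3 0.014
```

Request:
jog_arm(
  increments=[
    [60, 0, -2.3, 0, -7],
    [60, 0, 0, 40, -6.7],
    [60, 0, 0, 50, 0],
    [60, 0, 0, 50, 0],
    [60, 0, 0, 24.5, 0],
    [60, 0, 0, 0, 0],
    [60, 0, 0, 0, 0],
  ],
)

```text
time: 4.18
eef_pos: [0.5011, -0.155, 0.0388]
tcp_rot: [0.001, -0.12, 0.993, -0.001]
contact_force: [-0.2, -0.4, -0.1]
width: 0.701
grip_force: 0.0
```

```bash
python3 - <<'E'
from h import *
o=manip.get_obs();print(o["eef_pos"],o["tcp_rot"],o["contact_force"]);im=cams.camera("wrist")[...,::-1]
np.savez("w4.npz",**{k:o[k] for k in("eef_pos","tcp_rot")})
c=255*(im/255.)**.6
cv2.imwrite("pics/w4.png",c.astype(np.uint8))
E
```

```text
[ 0.50114428 -0.15495491  0.03876083] [ 1.48663869e-03 -1.19571599e-01  9.92824176e-01 -7.60252543e-04] [-0.20921111 -0.36041914 -0.0796745 ]
```

View pics/w4.png

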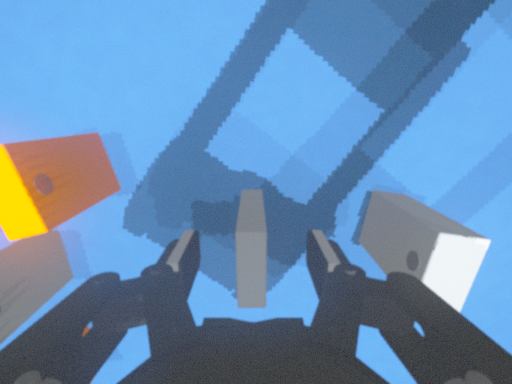

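The thin plate's top face spans cols 236–267 and rows 235–306. It is centred between the fingers and square to them, so I'll close and lift.

Request:
jog_arm(
  increments=[
    [8, 0, 0, 0, 0],
    [8, 0, 0, 0, 0],
    [8, 0, 0, 0, 0],
    [8, 0, 0, 0, 0],
    [8, 0, 0, 0, 0],
    [8, 0, 0, 0, 0],
  ],
  squeeze=45,
)

```text
time: 4.97
eef_pos: [0.5001, -0.1556, 0.0376]
tcp_rot: [0.001, -0.119, 0.993, -0.0]
contact_force: [0.4, 0.3, 6.0]
width: 0.161
grip_force: 44.7
```

Request:
jog_arm(
  increments=[
    [8, 0, 0, -10, 0],
    [8, 0, 0, -30, 0],
    [8, 0, 0, -40, 0],
    [8, 0, 0, -20, 7.5],
    [8, 0, 0, 0, 7.8],
    [8, 0, 0, 0, 0],
  ],
)

```text
time: 5.72
eef_pos: [0.4993, -0.1552, 0.1366]
tcp_rot: [-0.0, 0.014, 1.0, 0.0]
contact_force: [0.4, -0.1, -0.2]
width: 0.157
grip_force: 43.9
```

Request:
jog_arm(
  increments=[
    [8, 0, 40, -10, 0],
    [8, 0, 55, 0, 0],
    [8, 2, 55, 0, 0],
    [8, 2, 55, 0, 0],
    [8, 0, 48, 0, 0],
    [8, 0, 30, 10, 0],
    [8, 0, 0, 49, 0],
    [8, 0, 0, 0, 0],
  ],
)

```text
time: 6.72
eef_pos: [0.4994, 0.1274, 0.0827]
tcp_rot: [-0.006, 0.013, 1.0, -0.001]
contact_force: [-0.7, -0.2, -0.9]
width: 0.156
grip_force: 44.1
```

Request:
jog_arm(
  increments=[
    [8, 0, 0, 0, 0],
    [8, 0, 0, 0, 0],
  ],
)

```text
time: 6.98
eef_pos: [0.5054, 0.1274, 0.0901]
tcp_rot: [0.002, 0.015, 1.0, 0.0]
contact_force: [0.3, 0.4, -0.1]
width: 0.157
grip_force: 44.1
```

```bash
python3 - <<'E'
from h import *
o=manip.get_obs();print(o["eef_pos"],o["tcp_rot"],o["contact_force"]);im=cams.camera("wrist")[...,::-1]
cv2.imwrite("pics/w5.png",im)
np.savez("w5.npz",**{k:o[k] for k in("eef_pos","tcp_rot")})
c=255*(im[110:310,160:360]/255.)**.5
cv2.imwrite("pics/w5c.png",cv2.resize(c.astype(np.uint8),(600,600),interpolation=cv2.INTER_CUBIC))
E
```

```text
[0.50535713 0.12735247 0.09008945] [1.96088632e-03 1.46533911e-02 9.99890661e-01 3.13365199e-04] [ 0.332069    0.37891789 -0.11674041]
```

View pics/w5c.png

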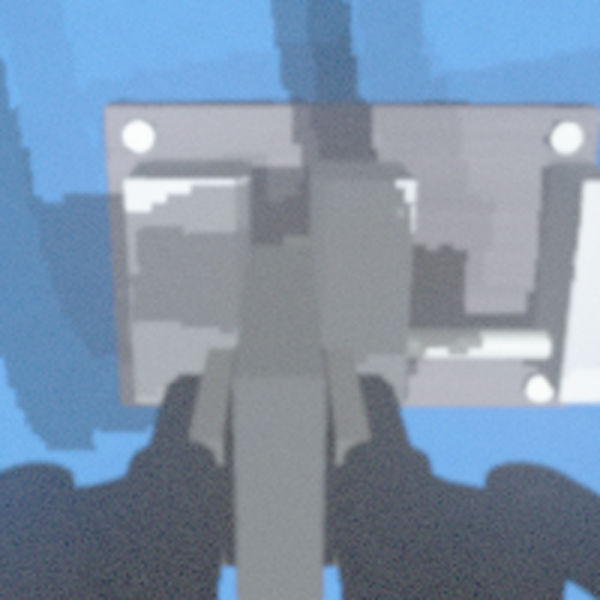

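The view shows the held plate's bottom front edge at row ~237 (cols 250–312). The jaw inner edges at row 180 are cols 248 and 312, so the plate is roughly over the gap. I'll work out the offset numerically.

```bash
python3 - <<'E'
from h import *
M=model("wrist",dict(np.load("w5.npz")))
c=lambda p,z:cast(M,np.array(p)/3+[160,110]-.33,z)[:,:2].round(4).tolist()
print("jaws",c([(123,180),(248,180),(312,180),(413,180)],.038));print("floor",c([(252,200),(310,200)],.013))
print("plate top",c([(234,378),(326,378)],.0897+.0355)); print("bot",c([(250,237),(312,237)],.055))
E
```

```text
jaws [[0.473, 0.0907], [0.4738, 0.121], [0.4743, 0.1365], [0.475, 0.161]]
floor [[0.4847, 0.1207], [0.4852, 0.1367]]
plate top [[0.4844, 0.1218], [0.4848, 0.1349]]
bot [[0.4834, 0.1217], [0.4838, 0.1357]]
```

Request:
jog_arm(
  increments=[
    [8, 2, 0, 8, 0],
    [8, 0, 0, 6, 0],
    [8, 0, 0, 5, 0],
    [8, 0, 0, 5, 0],
    [8, 0, 0, 0, 0],
  ],
)

```text
time: 7.65
eef_pos: [0.5016, 0.1274, 0.0632]
tcp_rot: [-0.0, 0.014, 1.0, -0.0]
contact_force: [0.4, -0.7, -0.1]
width: 0.155
grip_force: 44.1
```

Request:
jog_arm(
  increments=[
    [8, 0, 0, 4, 0],
    [8, 0, 0, 4, 0],
    [8, 0, 0, 4, 0],
    [8, 0, 0, 3, 0],
    [8, 0, 0, 0, 0],
  ],
)

```text
time: 8.28
eef_pos: [0.5014, 0.1276, 0.0481]
tcp_rot: [-0.001, 0.014, 1.0, -0.0]
contact_force: [-0.7, -2.3, -2.7]
width: 0.158
grip_force: 44.1
```

A y-force of −2.3 N means the pad is pressing on the plate, as expected. I'll settle it onto the floor, then release.

Request:
jog_arm(
  increments=[
    [8, 0, 0, 1, 0],
    [8, 0, 0, 0, 0],
  ],
)

```text
time: 8.52
eef_pos: [0.5016, 0.1277, 0.0476]
tcp_rot: [-0.0, 0.014, 1.0, 0.0]
contact_force: [-0.6, -1.8, -1.5]
width: 0.161
grip_force: 44.1
```

Request:
jog_arm(
  increments=[
    [24, 0, 0, 0, 0],
    [24, 0, 0, 0, 0],
    [40, 0, 0, 0, 0],
    [40, 0, 0, 0, 0],
    [40, 0, 0, -5, 0],
  ],
)

```text
time: 9.15
eef_pos: [0.5015, 0.1277, 0.0526]
tcp_rot: [-0.001, 0.014, 1.0, 0.0]
contact_force: [-0.2, -0.1, -0.5]
width: 0.466
grip_force: 0.0
```

Request:
jog_arm(
  increments=[
    [40, 0, 0, -30, 0],
    [40, 0, 0, -50, 0],
    [40, 0, 0, -50, 0],
    [40, 0, 0, 0, 0],
    [40, 0, 0, 0, 0],
  ],
)

```text
time: 9.78
eef_pos: [0.5017, 0.1277, 0.1827]
tcp_rot: [0.0, 0.014, 1.0, 0.0]
contact_force: [0.5, 1.1, -0.0]
width: 0.468
grip_force: 0.0
```

```bash
python3 - <<'E'
from h import *
o=manip.get_obs();print(o["eef_pos"],o["tcp_rot"])
M=model("wrist",o);im=cams.camera("wrist")[...,::-1];p=proj(M,[[.502,.127,.06]])[0].astype(int);x,y=p[0]-70,p[1]-70;print(x,y)
np.savez("w6.npz",**{k:o[k] for k in("eef_pos","tcp_rot")})
a=(255*(im[y:y+140,x:x+140]/255.)**.5).astype(np.uint8)
s=cams.camera("side")[...,::-1];Ms=model("side");p=proj(Ms,[[.502,.127,.05]])[0].astype(int);u,v=p[0]-35,p[1]-35;print(u,v)
b=s[v:v+70,u:u+70]
cv2.imwrite("pics/f1.png",np.hstack([cv2.resize(a,(400,400),interpolation=cv2.INTER_CUBIC),cv2.resize(b,(400,400),interpolation=cv2.INTER_CUBIC)]))
E
```

```text
[0.50165901 0.12766056 0.18272409] [6.87866152e-06 1.44715011e-02 9.99895281e-01 5.73731016e-05]
181 116
239 188
```

View pics/f1.png

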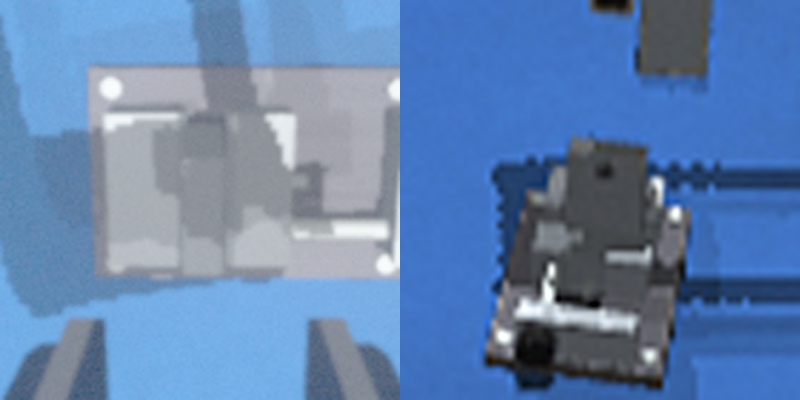

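Left panel: the plate (cols 183–224) fills the gap between the fixed jaw (105–181) and the locked jaw (228–295), with only about 1–2 mm of slack, so the 19 mm plate cannot enter. Right panel: it stands upright. I'll touch its top lightly with shut fingers to confirm it is home, since its top should be at z = 0.083.

Request:
jog_arm(
  increments=[
    [0, 0, 0, 0, 0],
    [0, 0, 0, 0, 0],
    [0, 0, 0, 45, 0],
    [0, 0, 0, 40, 0],
    [0, 0, 0, 7.7, 0],
    [0, 0, 0, 4, 0],
    [0, 0, 0, 0, 0],
  ],
)

```text
time: 10.75
eef_pos: [0.503, 0.1279, 0.0877]
tcp_rot: [0.001, 0.014, 1.0, 0.0]
contact_force: [0.4, -0.1, -0.1]
width: -0.002
grip_force: 0.0
```

Request:
jog_arm(
  increments=[
    [0, 0, 0, 2, 0],
    [0, 0, 0, 1, 0],
    [0, 0, 0, 0, 0],
  ],
)

```text
time: 11.12
eef_pos: [0.502, 0.1277, 0.0834]
tcp_rot: [0.0, 0.015, 1.0, 0.0]
contact_force: [0.5, -0.1, -0.4]
width: -0.004
grip_force: 0.0
```

No contact down to 0.0834, so the plate is home (its top is no higher than 0.083). I'll retract and hand in. The other two plates were never touched and still stand on the mat over 180 mm away.

Request:
jog_arm(
  increments=[
    [0, 0, 0, -30, 0],
    [0, 0, 0, -50, 0],
    [0, 0, 0, -40, 0],
    [0, 0, 0, 0, 0],
    [0, 0, 0, 0, 0],
    [0, 0, 0, 0, 0],
  ],
)

```text
time: 11.88
eef_pos: [0.5009, 0.1276, 0.2012]
tcp_rot: [-0.002, 0.015, 1.0, -0.0]
contact_force: [0.2, -0.6, 0.3]
width: -0.004
grip_force: 0.0
```

```bash
python3 - <<'E'
from h import *
print(manip.get_obs()["eef_pos"]);print(manip.hand_in())
E
```

```text
[0.50091298 0.12755231 0.20120058]
the job is handed in; nothing more can be done
None
```

I handed the job in (verdict not shown) with the thin plate standing home in the gap against the sprung pad; the middle and thick plates were left untouched on the mat and not tried, because the gap measured about 16 mm in the images, too narrow for the 19 mm plate.

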